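# Refit the jam pump in its glass jar

## Task

Put the jam pump back into its glass jar for breakfast: lift it out of the steel beaker, lean it and let the low edge of its barrel into the bore of the jar's lid first, then straighten it up and slide it down until its flange lies flat on the lid. The lid is clipped on a little off centre and the fit is close, so find the bore by feel and press only lightly, never forcing the pump against the glass jar. Then press the pump's knob fully down, let it spring back up and leave the pump seated, without disturbing the beaker or the other things on the counter.

Things in the scene. Friction and masses are not known exactly. Their poses are not given: they have to be found in the camera images.
- jar: Empty glass jar, 104 mm across, held fast in a steel ring 120 mm across. Origin: centre of its underside, z up. On its neck lies a flat round steel lid 113 mm across, its top 124 mm above the counter. Through the lid goes a smooth round sleeve, the bore for the pump: 30 mm across, 36 mm deep, square-edged, its mouth level with the lid's top; below it the jar is hollow.
- jar_mouth (a point): Middle of the jar's neck at the height of the lid's top (z 124 mm); axes as the jar's. NOT the bore: the lid is clipped down off centre, and the bore's centre is up to 7 mm off this point along both the jar's x and y, differently each time. The lid cannot tip or be shifted sideways (pushing it hard breaks the force rule); its rubber seal gives 1 mm per 15 N pressed down, up to 2.5 mm.
- pump: Pump, 0.2 to 0.34 kg. Origin: underside centre of its round flange (54 mm across, z 0 to 5 mm); z up along its axis. Below: steel barrel 28 mm across, 70 mm long, foot bevelled 1.5 mm. A 10 mm spout leaves the +x side at z 34 mm, reaches x 64 mm, turns down to z 13 mm. At the start it hangs upright in the beaker, flange on its rim, turned any way. Seated, its origin is level with jar_mouth.
- pump_grip (a point): Centre of the pump's white square body above the flange: 28 x 28 mm, pump z 5 to 45 mm (this point at z 25 mm), faces square to the pump's x and y; grip it across its two y faces, clear of the spout.
- pump_tip (a point): Centre of the barrel's foot, 70 mm below the pump's origin; axes as the pump's. Leaned by 15 degrees, the foot's low edge is 3 mm lower than this point, on the side to which the pump's top leans. Well in the bore and against its wall, the low edge goes 9 to 15 mm below the lid's top before the pump must be straightened; stopping within 6 mm, it is caught on the rim to one side.
- plunger_top (a point): Top centre of the pump's white push knob, 22 mm across, at pump z 68 mm when up.
- plunger (a joint): How far the pump's knob is pushed down along the pump's axis, 0 (up) to 0.012 m (fully down). A spring returns it: 2 N at the top, 6 N fully down.
- beaker: Plain open steel beaker, 51 mm across, bore 40 mm, 85 mm high, 0.45 kg, loose on the counter. Origin: centre of its underside.
- jam_jar: Bystander: closed glass clip-top jar with dark jam, 72 mm across, 96 mm high. Origin: centre of its underside.
- ramekin: Bystander: empty white porcelain ramekin, 72 mm across, 40 mm high. Origin: centre of its underside.
- shaker: Bystander: small steel salt shaker, 40 mm across, 71 mm high. Origin: centre of its underside.
- jam_spoon: Bystander: steel spoon lying flat, 160 mm long. Origin: its middle, on the counter.
- egg_cup: Bystander: white egg cup with a brown egg in it, 47 mm across, 73 mm high. Origin: centre of its underside.
- butter_dish: Bystander: white covered butter dish, 85 x 125 mm, 71 mm high. Origin: centre of its underside.
There are look-alikes about, which are no part of the job. Leave any pink or turquoise look-alike of the pump alone.

How it is judged:
On the way, in this order (a step that is already met when the one before it is completed fails the run):
1. the barrel's foot is in the bore of the jar's lid, edge first, the pump leaning by 7 degrees or more (angle between pump's own z axis and vertical above 0.12 rad and z of pump_tip in the frame of jar_mouth below 0 m and horizontal distance between pump_tip and jar_mouth below 0.024 m), for 0.1 s.
2. the pump is straight and fully home, its flange flat on the lid (z of pump in the frame of jar_mouth below 0.0025 m and horizontal distance between pump and jar_mouth below 0.014 m and angle between pump's own z axis and vertical below 0.05 rad), for 0.2 s.
3. the knob is pressed fully down with the pump seated (all of step 2 and value of joint plunger above 0.0095 m), for 0.05 s.
At the end, for the whole second after the job is handed in: The pump stands seated in the jar's lid, at rest: flange within 2.5 mm of the lid's top, within 3 degrees of upright, its axis within 14 mm of the middle of the neck; the knob is back up (within 2 mm) and the beaker stands upright (all of step 2 and value of joint plunger below 0.002 m and linear speed of pump below 0.02 m/s and angle between beaker's own z axis and vertical below 0.1 rad); the robot touches nothing.
It fails at once if the pump is forced against the jar or its lid (more than 25 N) (contact force between pump and jar above 25 N).
It fails at once if the robot leans on the jar or its lid (more than 20 N) (contact force between any of the arm, the fingers and jar above 20 N).
It fails at once if the beaker is moved by more than 40 mm or knocked over (distance of beaker from where it was at the start of the episode above 0.04 m or angle between beaker's own z axis and vertical above 0.5 rad).
It fails at once if another thing on the counter is pushed by more than 25 mm or knocked over (distance of any of jam_jar, ramekin, shaker, jam_spoon, egg_cup, butter_dish from where it was at the start of the episode above 0.025 m or angle between any of jam_jar, ramekin, shaker, egg_cup, butter_dish's own z axis and vertical above 0.5 rad).
It also fails if it takes over 72 s, if anything falls off the work surface, if the arm or the gripper's body presses on something with over 40 N, if the wrist force passes 120 N, or if a joint passes its speed limit or range.

## Robot

A 6-joint arm with a two-finger parallel gripper is mounted at the origin on the work surface. World frame = base frame: x ahead of the robot, y to its left, z up, the work surface at z = 0. Lengths are in m, angles in rad, forces in N, time in s.
With the tool pointing down it reaches from about 0.25 to 0.725 m from the base axis. Payload 4 kg.
Tool frame: the origin (TCP) lies midway between the tips of the shut fingers; the grasp point (between the pads) lies 19 mm behind it; z points along the fingers, y is the line along which they close (so a half turn about z gives the same grasp; the last joint's range is limited). The gripper opens to 85 mm and grips with 20 to 120 N. Pads are 22 mm wide; open, the fingers measure 114 mm over their backs; the gripper's body (76 mm by 85 mm) begins 54 mm behind the grasp point. The pads swing forward as they close: fully open they stand 13 mm farther back than shut.
Start: joints at [1.166, 0.241, 0.005, 1.335, 0, 1.571], TCP at [0.197, 0.46, 0.231] pointing down, gripper open.
Joint ranges: [-2.72, 2.72], [-1.05, 1.87], [-1.09, 1.28], [-1.99, 2.15], [-1.42, 1.44], [-3.14, 3.14]. Speed limits (rad/s): [2.79, 2.79, 3.14, 3.14, 3.14, 3.14].

## Interface

Orientations are given as a unit quaternion [x, y, z, w].
In Python, from workcell import get_obs, camera, job_done, silhouettes gives the robot as it stands. The module is installed in compiled form; this text tells all that it offers.
- The arm moves only by the tool drive_tool, never from a script. Its argument "increments" is a list of rows, each a list of 3 entries, a list of its own where there are three numbers: the shift along the world's x, y, z in mm, then the turn, a rotation vector about the world's x, y, z in degrees, then the opening, from 0 (shut) to 1 (fully open). A call has 1 to 8 rows; each row shifts and turns the commanded pose from where the row before left it; what a row does not reach is not made up. A row lasts 1/12 s, in which the tool goes at most 41.7 mm and 7.16 degrees, less where a joint would pass 70% of its speed; a pose out of reach is approached as far as the arm can. A call is refused whole if a number of a shift passes 41.7 or a number of a turn 7.16, either way. A call with a gripper value outside its range is refused whole. The fingers move at their own pace and stop on an object; the grip force is fixed at half the most. Time passes only in rows, so rows that do not move let the fingers close. It gives the time, the measured TCP pose, the force, the opening and the grip force at its end, in the units of the state.
- get_obs(): the state, without advancing time (a new reading comes with each control period).
- camera(name): name is "scene" or "side" or "wrist"; returns a dict with "image" (384x512x3 uint8, red, green, blue), "K" (3x3 intrinsics, pixels), "k1" (the pictures are not rectified: a ray, as slopes to the right and down, at radius r is drawn at 1 + k1 r^2 times it, then the intrinsics apply), "view" (4x4, takes a point from world to camera coordinates). Camera axes: x right, y down, z forward; pixel columns grow to the right and rows downward; lengths in m; the calibration is good to about 2 mm. A picture is of the moment at which its call begins. There is no depth.
- job_done(): hands the job in; it is judged then, once.
Trained networks look in a picture, given as the dict that the camera call returned (one of the last four; its "shot" number tells which), for a name from the list of things; names that differ only in an ending like _2 or _b are one class to them, and where a whole thing is asked for, a point or a joint stands for the part that bears it (a point fixed in the world has none). Each returns a list of dicts, best first, with "conf" (0 to 1); they miss things now and then, are a little off and sometimes report something else, mostly with a low value. They report only what shows in the picture. A call takes as long as a camera call. They do not tell look-alikes from the thing itself.
- silhouettes(query, picture): "region" (384x512 bool, what is visible of it) and "bbox" ([left, top, right, bottom] in pixels, round what is visible of it).
The state is a dict: "clock": time; "joint_pos": joint angles; "joint_vel": joint speeds; "tau": joint torques, N m; "eef_pos": TCP position; "tool_rot": TCP orientation; "ft_force": force on the tool from outside, world axes, zero at the start; "ft_torque": the same for the moment, N m; "grip_width": finger opening in m; "grasp_force": force on a finger pad.
Only numpy, scipy, OpenCV 4.12 (cv2) and the standard library are available. Lean on these libraries where they do the work, as an engineer would, in place of code of your own. Each camera call takes 0.05 s, during which the arm holds its last target. There are 200 camera calls.

## Working session

There is one attempt and no reset: what is moved stays moved. The work goes in short steps, Python scripts to look and compute and a tool call to move; the robot and the scene stay as the last step left them, time stands still between calls to the robot, and variables do not carry over. Pictures are saved under pics/ and viewed, at most 10 in all, crops included, and the job is handed in when it is done.

Besides the shell and the picture viewer there is one more tool, called after "Request:" as name([rows], argument=value, ...), one row to a line, values as JSON. drive_tool: Moves the arm, as the interface text tells. Its arguments: {"type":"object","properties":{"increments":{"type":"array"}},"required":["increments"]}

```bash
mkdir -p pics; cat > h.py <<'E'
import numpy as np, cv2
from workcell import get_obs, camera, job_done, silhouettes
def ray(c,u,v):
    K=c["K"];x=(u-K[0,2])/K[0,0];y=(v-K[1,2])/K[1,1]
    rd=np.hypot(x,y);r=rd
    for _ in range(30): r=rd/(1+c["k1"]*r*r)
    s=r/rd if rd>0 else 1
    V=np.array(c["view"]);R=V[:3,:3]
    d=R.T@np.array([x*s,y*s,1]);return -R.T@V[:3,3],d/np.linalg.norm(d)
def proj(c,P):
    P=np.atleast_2d(P);V=np.array(c["view"]);q=P@V[:3,:3].T+V[:3,3]
    s=q[:,:2]/q[:,2:];s=s*(1+c["k1"]*(s**2).sum(1,keepdims=True))
    return s@np.array(c["K"])[:2,:2].T+np.array(c["K"])[:2,2]
def tri(a,b):
    A=[];B=[]
    for o,d in (a,b):
        M=np.eye(3)-np.outer(d,d);A.append(M);B.append(M@o)
    p=np.linalg.lstsq(np.vstack(A),np.hstack(B),rcond=None)[0]
    return p,max(np.linalg.norm((np.eye(3)-np.outer(d,d))@(p-o)) for o,d in (a,b))
def atz(r,z): o,d=r; return o+d*(z-o[2])/d[2]
def save(n,im): cv2.imwrite("pics/"+n,im[:,:,::-1])
E
python3 - <<'E'
from h import *
ims=[]
for n in("scene","side","wrist"):
    c=camera(n);ims.append(c["image"])
    print(n,np.round(c["K"][[0,1,0,1],[0,1,2,2]],1),c["k1"],np.round(-c["view"][:3,:3].T@c["view"][:3,3],3))
    for q in("pump","jar","beaker","plunger_top","shaker","egg_cup","jam_jar","butter_dish","ramekin","jam_spoon"):
        print(q,[(round(s["conf"],2),[int(x) for x in s["bbox"]]) for s in silhouettes(q,c)])
    np.save(n+"0.npy",c,allow_pickle=True)
a=np.zeros((600,800,3),np.uint8)
a[:300,:400]=cv2.resize(ims[0],(400,300),interpolation=3);a[:300,400:]=cv2.resize(ims[1],(400,300),interpolation=3);a[300:,:400]=cv2.resize(ims[2],(400,300),interpolation=3)
save("a.png",a)
print(get_obs())
E
```

```text
scene [354.  354.  251.2 192. ] -0.09692148184700643 [1.045 0.305 0.786]
pump [(0.92, [155, 178, 175, 211]), (0.89, [156, 124, 186, 163]), (0.88, [186, 164, 206, 205]), (0.59, [203, 130, 223, 167])]
jar [(0.75, [283, 223, 332, 297]), (0.23, [142, 165, 158, 185])]
beaker [(0.6, [156, 206, 177, 226])]
plunger_top [(0.54, [158, 180, 170, 191]), (0.5, [191, 168, 201, 174]), (0.5, [280, 226, 333, 294]), (0.33, [209, 244, 229, 268])]
shaker [(0.7, [144, 166, 158, 189])]
egg_cup [(0.61, [208, 241, 229, 267])]
jam_jar [(0.62, [233, 182, 259, 220]), (0.43, [352, 294, 377, 361])]
butter_dish [(0.74, [352, 248, 405, 285])]
ramekin [(0.84, [97, 202, 124, 227])]
jam_spoon [(0.65, [350, 297, 377, 362])]
side [431.9 431.9 255.7 185.5] -0.15791800433725103 [ 0.313 -0.795  0.868]
pump [(0.78, [186, 256, 227, 303]), (0.69, [299, 225, 328, 265]), (0.66, [245, 234, 281, 274]), (0.56, [203, 296, 243, 341])]
jar [(0.94, [257, 128, 290, 183]), (0.34, [303, 195, 319, 221])]
beaker [(0.81, [301, 257, 325, 282])]
plunger_top [(0.65, [259, 128, 293, 183]), (0.62, [310, 232, 320, 240]), (0.54, [261, 231, 274, 2
[... 487 characters left out ...]

{'clock': 1.65, 'joint_pos': array([ 1.16599447e+00,  2.40605658e-01,  5.00558727e-03,  1.33519485e+00,
       -9.35094492e-06,  1.57080248e+00]), 'joint_vel': array([-0.0009202 ,  0.00109356, -0.00079829, -0.00092122, -0.00103325,
       -0.00014505]), 'tau': array([ 1.39037951e-03, -3.72211218e+01,  2.52686727e+01,  1.30099874e-03,
        8.27903932e-05,  9.25842549e-07]), 'eef_pos': array([0.19692259, 0.459593  , 0.23130577]), 'tool_rot': array([ 2.01024839e-01,  9.79586144e-01, -2.51193599e-07,  4.72135300e-06]), 'ft_force': array([-0.46793092, -0.44966432,  0.1039388 ]), 'ft_torque': array([ 0.00337086, -0.01784617,  0.02527409]), 'grasp_force': 0.0, 'grip_width': 0.08517265787329113}
```

View pics/a.png

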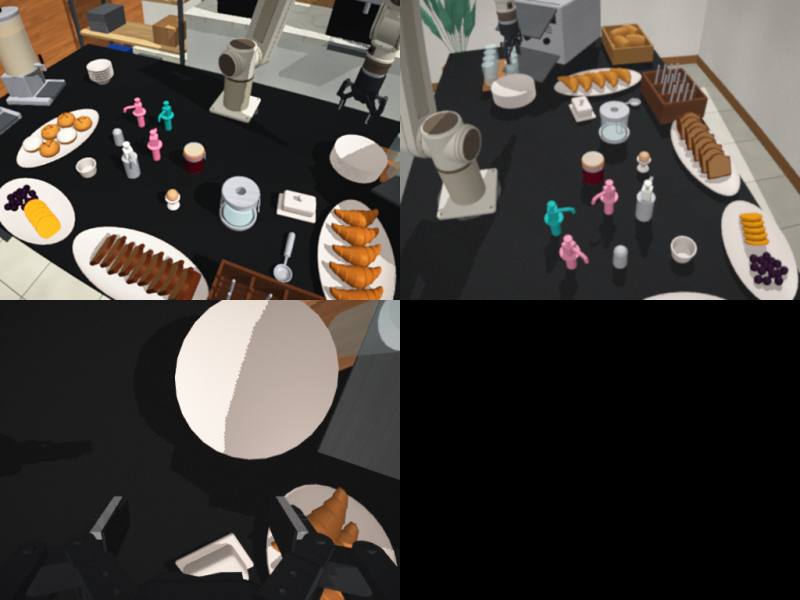

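The overview shows four pump-like things. In scene pixels they are pink (171,143), turquoise (213,148), pink (196,185) and white-in-steel-beaker (165,202); the side view shows the white one at (313,250). Only the white one stands in the beaker, so it is the pump. The jar is at scene (307,258) and side (273,156). I'll confirm with an enlarged crop and triangulate.

```bash
python3 - <<'E'
from h import *
S=np.load("scene0.npy",allow_pickle=True).item();D=np.load("side0.npy",allow_pickle=True).item()
def crop(c,x,y,w,h,W,H): return cv2.resize(c["image"][y:y+h,x:x+w],(W,H),interpolation=cv2.INTER_CUBIC)
a=np.zeros((600,800,3),np.uint8)
a[:,:400]=crop(S,145,170,44,66,400,600)   # 9.09x
a[:,400:]=crop(D,290,220,44,66,400,600)
save("pump.png",a)
b=np.zeros((600,800,3),np.uint8)
b[:,:400]=crop(S,272,210,70,105,400,600)  # 5.71x
b[:,400:]=crop(D,238,115,70,105,400,600)
save("jar.png",b)
def mid(s):b=s["bbox"];return ((b[0]+b[2])/2,(b[1]+b[3])/2)
for n,s,d in(("beaker",(166.5,216),(313,270)),("knobtop",(165,182),(316,233)),("jarlid",(307.5,240),(274,140)),("shaker",(151,177),(284,330)),("eggc",(218.5,254),(313,206)),("jam",(246,201),(246,217)),("ramekin",(110.5,214),(362,318)),("pink2",(196,185),(263,254)),("butter",(378,267),(231,139))):
    print(n,*[np.round(x,3) for x in tri(ray(S,*s),ray(D,*d))])
E
```

```text
beaker [ 0.56  -0.198  0.026] 0.003
knobtop [ 0.553 -0.188  0.154] 0.004
jarlid [0.547 0.204 0.129] 0.001
shaker [ 0.452 -0.34   0.027] 0.001
eggc [0.616 0.003 0.038] 0.001
jam [ 0.428 -0.012  0.048] 0.002
ramekin [ 0.629 -0.349  0.028] 0.001
pink2 [ 0.447 -0.162  0.068] 0.006
butter [0.449 0.387 0.01 ] 0.009
```

View pics/pump.png

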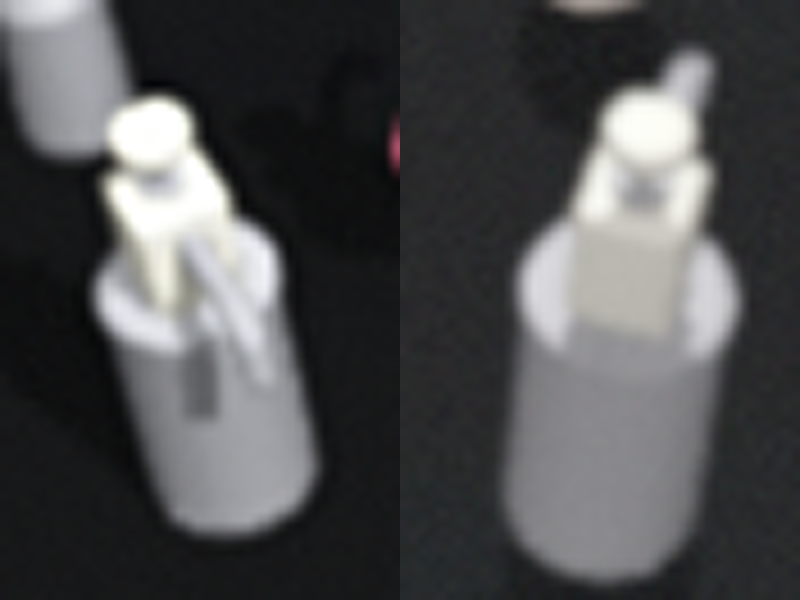

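View pics/jar.png

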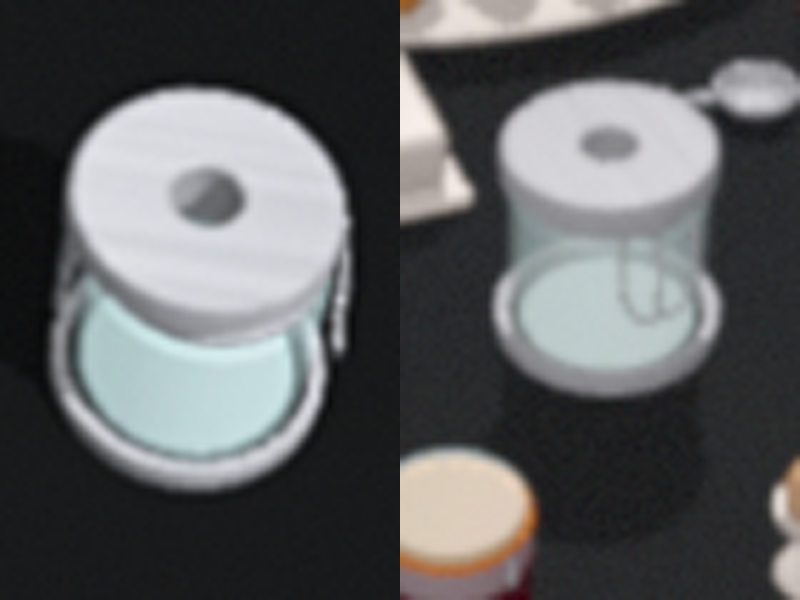

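The crops confirm the white pump in the steel beaker. Knob top is at scene (161.5,183.0) and side (317.3,233.2), with the spout visible in both. The bore centre is at scene (308.2,244.3) and side (274.8,140.4). Next I compute 3D positions and the pump's yaw.

```bash
python3 - <<'E'
from h import *
S=np.load("scene0.npy",allow_pickle=True).item();D=np.load("side0.npy",allow_pickle=True).item()
for n,s,d,z in(("knob",(161.5,183.0),(317.3,233.2),.153),("bore",(308.2,244.3),(274.75,140.4),.124),("flange",(145+188/9.09,170+290/9.09),(290+228/9.09,220+290/9.09),.09),("spoutbend",(145+258/9.09,170+345/9.09),(290+293/9.09,220+68/9.09),.12),("beakerbase",(145+240/9.09,170+475/9.09),(290+200/9.09,220+520/9.09),0)):
    p,e=tri(ray(S,*s),ray(D,*d));print(n,np.round(p,4),round(e,4),np.round(atz(ray(S,*s),z),4),np.round(atz(ray(D,*d),z),4))
# yaw fit: body/spout model overlay
c=np.array([.556,-.192])
for yaw in np.arange(0,91,15):
    a=np.radians(yaw);P=[[c[0]+.06*np.cos(a),c[1]+.06*np.sin(a),.119]]
    print(yaw,np.round((proj(S,P)[0]-[145,170])*9.09),np.round((proj(D,P)[0]-[290,220])*9.09+[400,0]))
E
```

```text
knob [ 0.5578 -0.1922  0.1548] 0.0005 [ 0.5558 -0.1934  0.153 ] [ 0.5588 -0.191   0.153 ]
bore [0.5517 0.2096 0.1221] 0.0002 [0.5529 0.2099 0.124 ] [0.5512 0.2068 0.124 ]
flange [ 0.5602 -0.1905  0.0869] 0.0004 [ 0.5627 -0.1885  0.09  ] [ 0.5589 -0.1927  0.09  ]
spoutbend [ 0.5885 -0.1418  0.1133] 0.0009 [ 0.5922 -0.137   0.12  ] [ 0.5867 -0.1482  0.12  ]
beakerbase [ 0.5577 -0.1939 -0.0053] 0.0017 [ 0.5594 -0.1898 -0.    ] [ 0.5575 -0.1987 -0.    ]
0 [ 50. 340.] [854. 179.]
15 [ 98. 353.] [827. 135.]
30 [153. 356.] [787.  97.]
45 [209. 348.] [738.  68.]
60 [262. 329.] [681.  48.]
75 [309. 302.] [621.  40.]
90 [345. 269.] [562.  43.]
```

Measured: knob at (0.558, -0.192, 0.155), expected z 0.153. Bore at (0.552, 0.209, 0.122), expected z 0.124. Spout yaw is about 57°. I go over the jar first so the wrist camera can look at the bore.

Request:
drive_tool([
  [[19, -20.6, 6], [0, 0, -6.24], 1],
  [[19, -20.6, 6], [0, 0, -6.24], 1],
  [[19, -20.6, 6], [0, 0, -6.24], 1],
  [[19, -20.6, 6], [0, 0, -6.24], 1],
  [[19, -20.6, 6], [0, 0, -6.24], 1],
  [[19, -20.6, 6], [0, 0, -6.24], 1],
  [[19, -20.6, 6], [0, 0, -6.24], 1],
  [[19, -20.6, 6], [0, 0, -6.24], 1],
])

```text
clock: 2.32
eef_pos: [0.3496, 0.2937, 0.2797]
tool_rot: [0.598, 0.802, 0.0, 0.0]
ft_force: [-0.1, -0.4, -0.3]
grip_width: 0.0852
grasp_force: 0.0
```

Request:
drive_tool([
  [[19, -20.6, 6], [0, 0, -6.24], 1],
  [[19, -20.6, 6], [0, 0, -6.24], 1],
  [[19, -20.6, 6], [0, 0, -6.24], 1],
  [[19, -20.6, 6], [0, 0, -6.24], 1],
  [[19, -20.6, 6], [0, 0, -6.24], 1],
  [[19, -20.6, 6], [0, 0, -6.24], 1],
  [[19, -20.6, 6], [0, 0, -6.24], 1],
  [[19, -20.6, 6], [0, 0, -6.24], 1],
])

```text
clock: 2.98
eef_pos: [0.5017, 0.1288, 0.3277]
tool_rot: [0.88, 0.474, 0.0, 0.0]
ft_force: [-0.0, -1.0, 0.8]
grip_width: 0.0854
grasp_force: 0.0
```

Request:
drive_tool([
  [[0, 0, 0], [0, 0, 0], 1],
  [[0, 0, 0], [0, 0, 0], 1],
])

```text
clock: 3.15
eef_pos: [0.5017, 0.129, 0.3272]
tool_rot: [0.879, 0.476, 0.0, -0.0]
ft_force: [-0.7, 0.5, 0.1]
grip_width: 0.0851
grasp_force: 0.0
```

```bash
python3 - <<'E'
from h import *
o=get_obs();print(o["eef_pos"],o["tool_rot"],o["joint_pos"])
c=camera("wrist");np.save("w1.npy",c,allow_pickle=True);save("w1.png",c["image"])
print(np.round(-c["view"][:3,:3].T@c["view"][:3,3],4),np.round(c["view"][:3,:3],3))
print("bore exp",proj(c,[[.552,.209,.123],[.552,.209,.124]]))
g=cv2.cvtColor(c["image"],cv2.COLOR_RGB2GRAY)
for s in silhouettes("jar",c): print(s["conf"],s["bbox"])
E
```

```text
[0.50170573 0.12897108 0.3271689 ] [ 8.79418730e-01  4.76049035e-01  2.15135243e-05 -1.17990055e-04] [2.51476868e-01 2.59996537e-01 2.76986199e-01 1.58780141e+00
 2.39374547e-04 2.40075647e+00]
[0.5441 0.1964 0.4703] [[ 0.837 -0.547 -0.002]
 [-0.52  -0.797  0.307]
 [-0.169 -0.256 -0.952]]
bore exp [[254.81069426  78.95307587]
 [254.81001176  78.91015524]]
0.88 [201.4, 20.3, 307.4, 133.4]
```

View pics/w1.png

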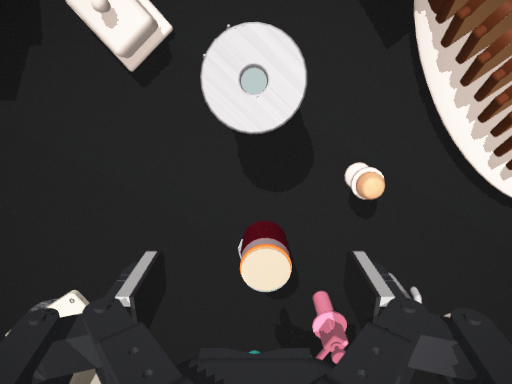

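The wrist view shows the bore at about (253.8,80.5). Prediction from the outer cameras was (254.8,78.9), so they agree. A closer second view will refine it.

Request:
drive_tool([
  [[6, 10, -20], [0, 0, 0], 1],
  [[6, 10, -20], [0, 0, 0], 1],
  [[6, 10, -20], [0, 0, 0], 1],
  [[6, 10, -20], [0, 0, 0], 1],
  [[0, 0, 0], [0, 0, 0], 1],
  [[0, 0, 0], [0, 0, 0], 1],
])

```text
clock: 3.75
eef_pos: [0.5232, 0.1708, 0.2463]
tool_rot: [0.878, 0.478, -0.002, -0.0]
ft_force: [0.0, -0.4, 0.3]
grip_width: 0.0848
grasp_force: 0.0
```

```bash
cat >> h.py <<'E'
def hole(c,guess=(.552,.209),z=.124,R=.024):
    """rectify the lid plane around guess at 5 px/mm, return crop, px->mm"""
    n=401;s=.0002;yy,xx=np.mgrid[0:n,0:n]
    P=np.stack([guess[0]+(xx-200)*s,guess[1]+(yy-200)*s,np.full(xx.shape,z)],-1).reshape(-1,3)
    m=proj(c,P).astype(np.float32).reshape(n,n,2)
    return cv2.remap(c["image"],m[...,0],m[...,1],cv2.INTER_CUBIC)
E
python3 - <<'E'
from h import *
c2=camera("wrist");np.save("w2.npy",c2,allow_pickle=True)
c1=np.load("w1.npy",allow_pickle=True).item()
S=np.load("scene0.npy",allow_pickle=True).item();D=np.load("side0.npy",allow_pickle=True).item()
out=[]
for c in(c1,c2,S,D):
    im=hole(c);out.append(im)
    g=cv2.GaussianBlur(cv2.cvtColor(im,cv2.COLOR_RGB2GRAY),(0,0),3).astype(int)
    lid=np.median(g);m=(g<lid-18).astype(np.uint8)
    n,l,st,ce=cv2.connectedComponentsWithStats(m)
    best=[(st[i,4],np.round(ce[i]-200,0)/5,st[i,:4]) for i in range(1,n) if st[i,4]>3000]
    # circle votes: radius 75px
    h=cv2.HoughCircles(g.astype(np.uint8),cv2.HOUGH_GRADIENT_ALT,1,50,param1=60,param2=.3,minRadius=65,maxRadius=85)
    print(lid,best,None if h is None else [( .552+(q[0]-200)*.0002,.209+(q[1]-200)*.0002,q[2]/5) for q in h[0][:2]])
a=np.vstack([np.hstack(out[:2]),np.hstack(out[2:])]);save("holes.png",cv2.resize(a,(600,600)))
o=get_obs();print(o["eef_pos"])
E
```

```text
234.0 [(np.int32(20609), array([-1.4,  1. ]), array([111, 124, 164, 163], dtype=int32))] [(np.float32(0.55), np.float32(0.2098), np.float32(15.421221))]
220.0 [(np.int32(20751), array([-1.4,  1. ]), array([110, 123, 165, 163], dtype=int32))] [(np.float32(0.5512), np.float32(0.21000001), np.float32(15.48999))]
216.0 [(np.int32(21203), array([0.2, 0.4]), array([117, 119, 167, 166], dtype=int32))] None
210.0 [(np.int32(23171), array([-1.8,  1.6]), array([108, 122, 167, 176], dtype=int32))] None
[0.52404219 0.17053967 0.24772628]
```

View pics/holes.png

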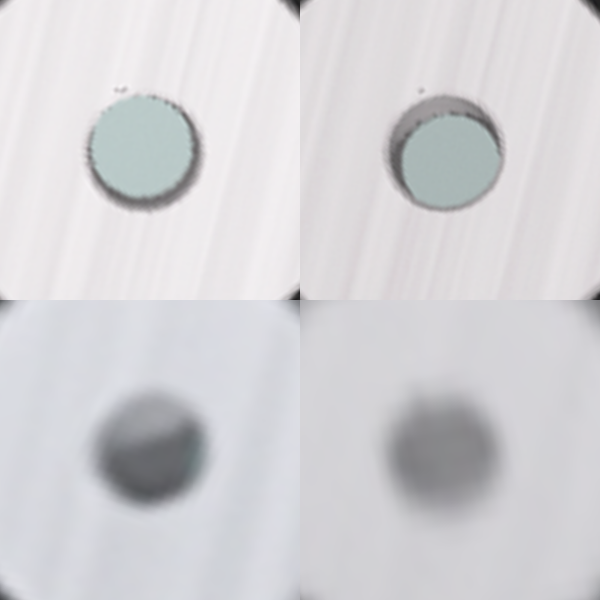

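Rectified lid crops: both wrist views put the bore at about (0.5507, 0.2100), and they agree from two heights, so z of about 0.124 holds. Now I look at the pump.

Request:
drive_tool([
  [[0.5, -28, 4], [0, 0, 0], 1],
  [[0.5, -28, 4], [0, 0, 0], 1],
  [[0.5, -28, 4], [0, 0, 0], 1],
  [[0.5, -28, 4], [0, 0, 0], 1],
  [[0.5, -28, 4], [0, 0, 0], 1],
  [[0.5, -28, 4], [0, 0, 0], 1],
  [[0.5, -28, 4], [0, 0, 0], 1],
  [[0.5, -28, 4], [0, 0, 0], 1],
])

```text
clock: 4.47
eef_pos: [0.5288, -0.0556, 0.2821]
tool_rot: [0.879, 0.477, 0.002, 0.001]
ft_force: [0.4, 0.2, -0.0]
grip_width: 0.0852
grasp_force: 0.0
```

Request:
drive_tool([
  [[0.5, -28, 0], [0, 0, 0], 1],
  [[0.5, -28, 0], [0, 0, 0], 1],
  [[0.5, -28, 0], [0, 0, 0], 1],
  [[0.5, -28, 0], [0, 0, 0], 1],
  [[0.5, -28, 0], [0, 0, 0], 1],
  [[0.5, -28, 0], [0, 0, 0], 1],
  [[0, 0, 0], [0, 0, 0], 1],
  [[0, 0, 0], [0, 0, 0], 1],
])

```text
clock: 5.13
eef_pos: [0.5317, -0.2236, 0.2811]
tool_rot: [0.88, 0.476, 0.001, 0.001]
ft_force: [0.7, -0.3, 0.1]
grip_width: 0.0853
grasp_force: 0.0
```

```bash
python3 - <<'E'
from h import *
o=get_obs();print(o["eef_pos"],o["tool_rot"])
c=camera("wrist");np.save("w3.npy",c,allow_pickle=True)
p=proj(c,[[.558,-.192,.153],[.558,-.192,.11]])
print(p)
x,y=p[0].astype(int);x0=max(0,x-75);y0=max(0,min(y-75,384-150))
print(x0,y0)
im=c["image"][y0:y0+150,x0:x0+150];save("p3.png",cv2.resize(im,(600,600),interpolation=2))
E
```

```text
[ 0.53165155 -0.22359147  0.28107613] [8.79640176e-01 4.75638055e-01 8.64451788e-04 9.24478356e-04]
[[261.73023143 140.34349665]
 [260.73428467 134.18704958]]
186 65
```

View pics/p3.png

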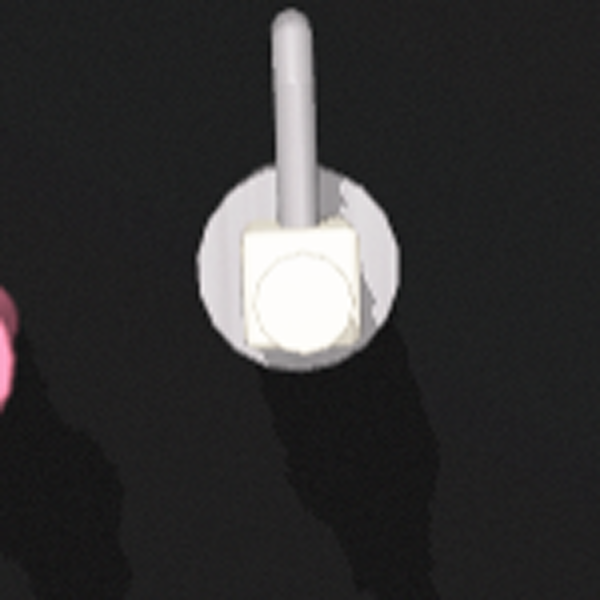

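The crop shows the knob centre at (262,140.3), body top at (261.4,136.5), flange at (260.6,131.8) and spout bend at (259,69.5). Computing position and yaw.

```bash
python3 - <<'E'
from h import *
c=np.load("w3.npy",allow_pickle=True).item()
k=atz(ray(c,262,140.25),.153);b=atz(ray(c,261.4,136.5),.130);f=atz(ray(c,260.6,131.75),.09);s=atz(ray(c,186+292/4,65+20/4),.122)
print(np.round([k,b,f,s],4)*1000)
m=(k+b+f)/3
print("yaw",np.degrees(np.arctan2(*(s-m)[1::-1])))
# body edges: left edge (245,235)->(247,345), right (358,230)->(358,345)
for a,e in(((244,235),(246,343)),((358,232),(358,343)),((252,228),(355,226))):
    A,B=[atz(ray(c,186+q[0]/4,65+q[1]/4),.130) for q in(a,e)];print(np.degrees(np.arctan2(*(A-B)[1::-1])))
o=get_obs();x,y,_,_=o["tool_rot"];print("tool y yaw",np.degrees(np.arctan2(2*y*y-1,2*x*y)))
E
```

```text
[[ 558.2 -192.1  153. ]
 [ 558.4 -191.9  130. ]
 [ 558.3 -192.1   90. ]
 [ 588.8 -141.   122. ]]
yaw 59.09893753563847
57.483562632435145
57.9101286076231
147.92354676576852
tool y yaw -33.10569282515006
```

Request:
drive_tool([
  [[13.3, 15.8, -5], [0, 0, 0.6], 1],
  [[13.3, 15.8, -5], [0, 0, 0.6], 1],
  [[0, 0, -18], [0, 0, 0], 1],
  [[0, 0, -18], [0, 0, 0], 1],
  [[0, 0, -18], [0, 0, 0], 1],
  [[0, 0, -18], [0, 0, 0], 1],
  [[0, 0, -18], [0, 0, 0], 1],
  [[0, 0, 0], [0, 0, 0], 1],
])

```text
clock: 5.85
eef_pos: [0.5564, -0.1881, 0.1764]
tool_rot: [0.873, 0.487, -0.002, -0.002]
ft_force: [-1.2, 0.3, -0.4]
grip_width: 0.0854
grasp_force: 0.0
```

Request:
drive_tool([
  [[0, 0, -18], [0, 0, 0], 1],
  [[0, 0, -18], [0, 0, 0], 1],
  [[0, 0, -18], [0, 0, 0], 1],
  [[0, 0, -18], [0, 0, 0], 1],
  [[0, 0, -13], [0, 0, 0], 1],
  [[0, 0, 0], [0, 0, 0], 1],
  [[0, 0, 0], [0, 0, 0], 1],
])

```text
clock: 6.43
eef_pos: [0.5587, -0.1897, 0.0953]
tool_rot: [0.874, 0.487, 0.0, 0.0]
ft_force: [-0.4, 0.5, -0.0]
grip_width: 0.0857
grasp_force: 0.0
```

Request:
drive_tool([
  [[-0.4, -2.2, 0.5], [0, 0, 0], 1],
  [[0, 0, 0], [0, 0, 0], 1],
  [[0, 0, 0], [0, 0, 0], 1],
])

```text
clock: 6.68
eef_pos: [0.5592, -0.193, 0.0965]
tool_rot: [0.874, 0.486, 0.001, 0.001]
ft_force: [-0.4, 0.3, -0.3]
grip_width: 0.0853
grasp_force: 0.0
```

Request:
drive_tool([
  [[0, 0, 0], [0, 0, 0], 0.3],
  [[0, 0, 0], [0, 0, 0], 0.2],
  [[0, 0, 0], [0, 0, 0], 0.1],
  [[0, 0, 0], [0, 0, 0], 0],
  [[0, 0, 0], [0, 0, 0], 0],
  [[0, 0, 0], [0, 0, 0], 0],
  [[0, 0, 0], [0, 0, 0], 0],
  [[0, 0, 0], [0, 0, 0], 0],
])

```text
clock: 7.35
eef_pos: [0.5584, -0.1928, 0.095]
tool_rot: [0.874, 0.486, 0.0, 0.0]
ft_force: [1.2, -0.6, 0.6]
grip_width: 0.0275
grasp_force: 59.4
```

```bash
python3 - <<'E'
from h import *
for i in range(2):
    camera("scene")
    o=get_obs();print(o["clock"],np.round(o["eef_pos"],4),np.round(o["tool_rot"],4),o["grip_width"],o["grasp_force"],np.round(o["ft_force"],2))
E
```

```text
7.4 [ 0.5584 -0.1927  0.095 ] [8.739e-01 4.861e-01 2.000e-04 2.000e-04] 0.027057917961264787 59.41256403923035 [0.78 0.13 0.67]
7.45 [ 0.5583 -0.1927  0.0949] [8.739e-01 4.860e-01 1.000e-04 2.000e-04] 0.0277496619031376 59.412381649017334 [0.28 0.05 1.05]
```

Gripped: width 27.7 mm at 59 N. The TCP is 9.9 mm above the flange's underside. Lift straight out.

Request:
drive_tool([
  [[0, 0, 8], [0, 0, 0], 0],
  [[0, 0, 17], [0, 0, 0], 0],
  [[0, 0, 17], [0, 0, 0], 0],
  [[0, 0, 17], [0, 0, 0], 0],
  [[0, 0, 17], [0, 0, 0], 0],
  [[0, 0, 17], [0, 0, 0], 0],
  [[0, 0, 17], [0, 0, 0], 0],
  [[0, 0, 17], [0, 0, 0], 0],
])

```text
clock: 8.12
eef_pos: [0.5572, -0.1922, 0.2223]
tool_rot: [0.874, 0.486, -0.001, -0.001]
ft_force: [0.0, -0.3, -2.3]
grip_width: 0.0273
grasp_force: 59.0
```

Request:
drive_tool([
  [[0, 0, 15], [0, 0, 0], 0],
  [[0, 0, 15], [0, 0, 0], 0],
  [[0, 0, 0], [0, 0, 0], 0],
  [[0, 0, 0], [0, 0, 0], 0],
])

```text
clock: 8.45
eef_pos: [0.5582, -0.1925, 0.2522]
tool_rot: [0.874, 0.486, 0.0, 0.0]
ft_force: [0.7, -0.3, -2.0]
grip_width: 0.0276
grasp_force: 59.3
```

```bash
python3 - <<'E'
from h import *
o=get_obs();print(o["clock"],np.round(o["eef_pos"],4),np.round(o["tool_rot"],4),o["grip_width"],o["grasp_force"],np.round(o["ft_force"],2),np.round(o["ft_torque"],3))
c=camera("scene");d=camera("side")
for q in("beaker","pump"):
    for n,k in(("scene",c),("side",d)): print(q,n,[(round(s["conf"],2),np.round(s["bbox"])) for s in silhouettes(q,k)])
t=o["eef_pos"];im=[]
for k in(c,d):
    p=proj(k,[t-[0,0,.04]])[0].astype(int);print(p, proj(k,[t-[0,0,.0799],t]))
    im.append(cv2.resize(k["image"][max(0,p[1]-45):p[1]+60,max(0,p[0]-35):p[0]+35],(400,600),interpolation=2))
save("lift.png",np.hstack(im))
E
```

```text
8.45 [ 0.5582 -0.1925  0.2522] [8.739e-01 4.861e-01 3.000e-04 2.000e-04] 0.0275767036952846 59.320823550224304 [ 0.71 -0.29 -1.97] [0.012 0.029 0.039]
beaker scene [(0.75, array([156., 193., 177., 225.]))]
beaker side [(0.78, array([303., 247., 324., 283.])), (0.61, array([256., 132., 295., 187.]))]
pump scene [(0.82, array([161., 122., 185., 164.])), (0.81, array([145., 128., 162., 181.])), (0.71, array([187., 168., 208., 206.])), (0.65, array([ 98., 203., 122., 229.]))]
pump side [(0.92, array([245., 232., 279., 274.])), (0.81, array([307., 180., 332., 234.])), (0.79, array([204., 296., 243., 342.])), (0.66, array([185., 256., 228., 302.])), (0.36, array([292., 126., 308., 139.])), (0.17, array([276., 315., 292., 344.]))]
[156 166] [[159.86502728 178.22518789]
 [153.81876166 153.88936551]]
[319 215] [[318.01763904 227.83881495]
 [321.4827227  201.4906956 ]]
```

View pics/lift.png

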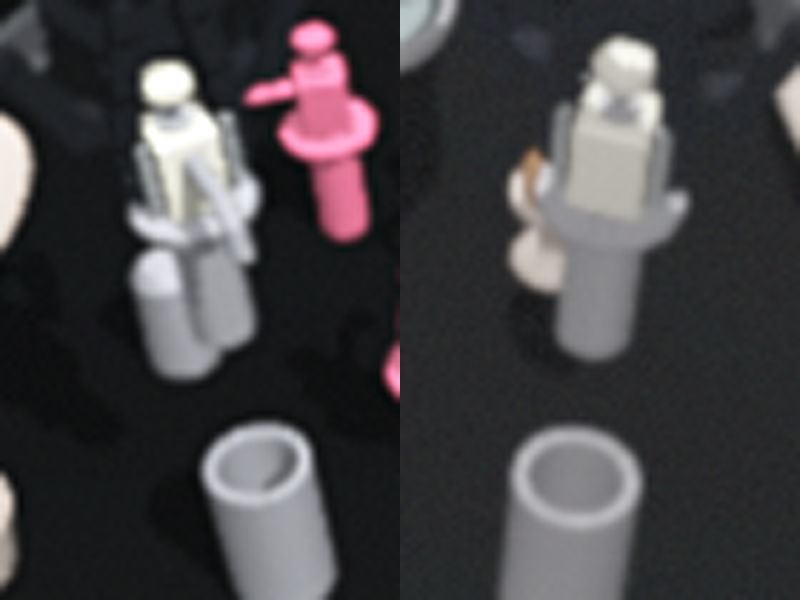

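The crop shows the pump gripped straight, beaker standing, foot clear. Now carry it over the jar and lean it 15° towards (-0.85,+0.53).

Request:
drive_tool([
  [[-1.6, 20, 0], [0, 0, 0], 0],
  [[-1.6, 28.5, 0], [0, 0, 0], 0],
  [[-1.6, 28.5, 0], [0, 0, 0], 0],
  [[-1.6, 28.5, 0], [0, 0, 0], 0],
  [[-1.6, 28.5, 0], [0, 0, 0], 0],
  [[-1.6, 28.5, 0], [0, 0, 0], 0],
  [[-1.6, 28.5, 0], [0, 0, 0], 0],
  [[-1.6, 28.5, 0], [0, 0, 0], 0],
])

```text
clock: 9.42
eef_pos: [0.5448, 0.0282, 0.2513]
tool_rot: [0.874, 0.486, -0.0, -0.0]
ft_force: [0.2, 0.4, -2.2]
grip_width: 0.0274
grasp_force: 59.5
```

Request:
drive_tool([
  [[-1.5, 28, -2], [0, 0, 0], 0],
  [[-1.5, 28, -2], [0, 0, 0], 0],
  [[-1.5, 28, -2], [-1.59, -2.55, 0], 0],
  [[-1.5, 28, -2], [-1.59, -2.55, 0], 0],
  [[-1.5, 28, -2], [-1.59, -2.55, 0], 0],
  [[-1.5, 28, -2], [-1.59, -2.55, 0], 0],
  [[-1.6, 24.4, -2], [-1.59, -2.55, 0], 0],
  [[0, 0, -2], [0, 0, 0], 0],
])

```text
clock: 10.08
eef_pos: [0.5324, 0.2249, 0.2346]
tool_rot: [0.865, 0.485, 0.064, 0.113]
ft_force: [-0.3, -0.2, -3.1]
grip_width: 0.0273
grasp_force: 59.9
```

Request:
drive_tool([
  [[0, 0, 0], [0, 0, 0], 0],
  [[0, 0, 0], [0, 0, 0], 0],
  [[0, 0, 0], [0, 0, 0], 0],
])

```text
clock: 10.33
eef_pos: [0.5349, 0.2183, 0.2357]
tool_rot: [0.867, 0.481, 0.063, 0.114]
ft_force: [-0.3, -1.6, -2.4]
grip_width: 0.0273
grasp_force: 59.9
```

```bash
cat >> h.py <<'E'
from scipy.spatial.transform import Rotation as Ro
BORE=np.array([.5507,.2100,.124]);L=np.array([-.85,.527,0]);N=np.array([.527,.85,0])
def st(b=BORE,f0=(0,0,0)):
    o=get_obs();R=Ro.from_quat(o["tool_rot"]).as_matrix();z=-R[:,2]
    tip=o["eef_pos"]-.0799*z;d=(tip-b)*1000;t=np.degrees(np.arccos(z[2]));f=o["ft_force"]-f0
    low=d[2]-14*np.sin(np.radians(t))
    print("t%.2f tcp %s tilt %.2f (L %.2f N %.2f) | tip: L %.2f N %.2f z %.2f lowedge %.2f | F: L %.1f N %.1f z %.1f | yaw %.1f"%(o["clock"],np.round(o["eef_pos"]*1000,1),t,np.degrees(z@L),np.degrees(z@N),d@L,d@N,d[2],low,f@L,f@N,f[2],np.degrees(np.arctan2(R[1,1],R[0,1]))))
E
python3 -c "
from h import *
st()
for i in range(2): camera('side');st()"
```

```text
t10.33 tcp [534.9 218.3 235.7] tilt 15.01 (L 14.84 N 0.09) | tip: L -2.91 N -1.39 z 34.54 lowedge 30.91 | F: L -0.6 N -1.6 z -2.4 | yaw -31.9
t10.38 tcp [535.1 218.1 235.9] tilt 15.01 (L 14.84 N 0.08) | tip: L -3.22 N -1.46 z 34.70 lowedge 31.08 | F: L -0.1 N 0.6 z -1.9 | yaw -31.9
t10.43 tcp [535.3 218.  236. ] tilt 15.02 (L 14.85 N 0.07) | tip: L -3.39 N -1.44 z 34.82 lowedge 31.19 | F: L -0.9 N 0.8 z -2.3 | yaw -32.0
```

Request:
drive_tool([
  [[-0.3, 1.9, -8], [0, 0, 0], 0],
  [[0, 0, -8], [0, 0, 0], 0],
  [[0, 0, -8], [0, 0, 0], 0],
  [[0, 0, -3], [0, 0, 0], 0],
  [[0, 0, 0], [0, 0, 0], 0],
  [[0, 0, 0], [0, 0, 0], 0],
  [[0, 0, 0], [0, 0, 0], 0],
])

```text
clock: 11.02
eef_pos: [0.5346, 0.2212, 0.209]
tool_rot: [0.866, 0.482, 0.064, 0.114]
ft_force: [0.0, -0.4, -1.7]
grip_width: 0.0273
grasp_force: 59.9
```

```bash
python3 -c "
from h import *
st()
c=camera('wrist');st();c2=camera('scene')
p=proj(c,[BORE])[0].astype(int);print(p)
q=proj(c2,[BORE])[0].astype(int)
a=cv2.resize(c['image'][max(0,p[1]-50):p[1]+50,max(0,p[0]-65):p[0]+65],(780,600),interpolation=2)[:, :400*2]
a=np.hstack([cv2.resize(c['image'][max(0,p[1]-45):p[1]+75,max(0,p[0]-40):p[0]+40],(400,600),interpolation=2),cv2.resize(c2['image'][q[1]-60:q[1]+45,q[0]-35:q[0]+35],(400,600),interpolation=2)])
save('lean.png',a)"
```

```text
t11.02 tcp [534.6 221.2 209. ] tilt 15.04 (L 14.87 N 0.02) | tip: L -1.13 N 1.05 z 7.84 lowedge 4.21 | F: L -0.2 N -0.3 z -1.7 | yaw -31.8
t11.07 tcp [534.7 221.3 209.2] tilt 15.05 (L 14.88 N -0.00) | tip: L -1.17 N 1.22 z 8.08 lowedge 4.44 | F: L -0.3 N -0.2 z -2.3 | yaw -31.8
[252 201]
```

View pics/lean.png

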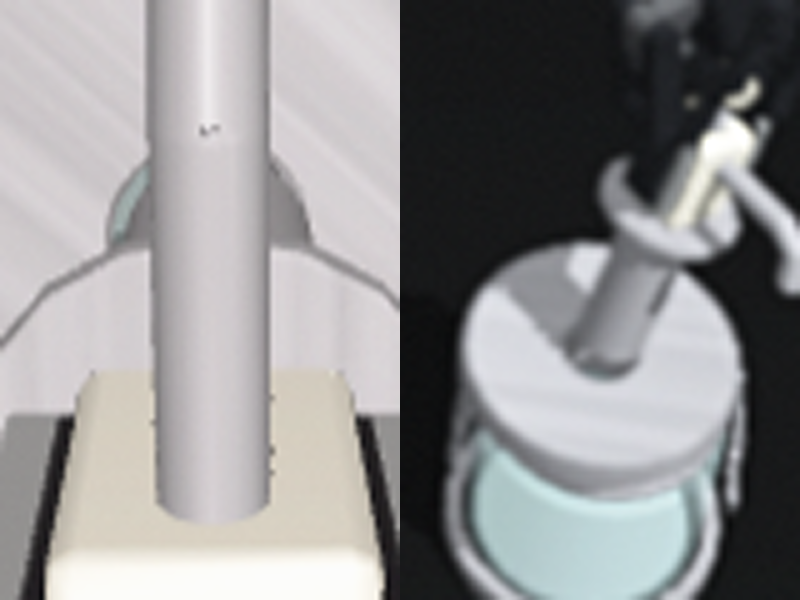

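The crop shows the barrel leaning over the bore with the foot at its mouth (scene view). Trim sideways and descend gently.

Request:
drive_tool([
  [[0, 0, 0], [0, 0, 0], 0],
  [[0, 0, 0], [0, 0, 0], 0],
  [[-0.2, -0.4, 0], [0, 0, 0], 0],
  [[0, 0, 0], [0, 0, 0], 0],
  [[0, 0, 0], [0, 0, 0], 0],
  [[0, 0, 0], [0, 0, 0], 0],
])

```text
clock: 11.62
eef_pos: [0.5342, 0.2208, 0.2088]
tool_rot: [0.866, 0.482, 0.063, 0.114]
ft_force: [0.6, -0.6, -1.5]
grip_width: 0.0275
grasp_force: 59.9
```

```bash
python3 -c "
from h import *
st();camera('side');st();camera('side');st()"
```

```text
t11.62 tcp [534.2 220.8 208.8] tilt 15.03 (L 14.86 N 0.04) | tip: L -1.03 N 0.41 z 7.66 lowedge 4.03 | F: L -0.9 N -0.2 z -1.5 | yaw -31.8
t11.67 tcp [534.2 220.8 208.8] tilt 15.03 (L 14.86 N 0.04) | tip: L -1.02 N 0.43 z 7.66 lowedge 4.03 | F: L -0.2 N 0.1 z -2.9 | yaw -31.8
t11.72 tcp [534.2 220.8 208.8] tilt 15.03 (L 14.86 N 0.04) | tip: L -1.02 N 0.43 z 7.64 lowedge 4.01 | F: L 0.3 N 0.5 z -2.8 | yaw -31.8
```

Request:
drive_tool([
  [[0.5, -0.7, -2], [0, 0, 0], 0],
  [[0, 0, -1.5], [0, 0, 0], 0],
  [[0, 0, -1], [0, 0, 0], 0],
  [[0, 0, -1], [0, 0, 0], 0],
  [[0, 0, -1], [0, 0, 0], 0],
  [[0, 0, 0], [0, 0, 0], 0],
  [[0, 0, 0], [0, 0, 0], 0],
  [[0, 0, 0], [0, 0, 0], 0],
])

```text
clock: 12.38
eef_pos: [0.5348, 0.2201, 0.2024]
tool_rot: [0.866, 0.482, 0.063, 0.114]
ft_force: [-0.2, 0.7, -2.3]
grip_width: 0.027
grasp_force: 59.9
```

```bash
python3 -c "
from h import *
st();camera('side');st()"
```

```text
t12.38 tcp [534.8 220.1 202.4] tilt 15.03 (L 14.86 N 0.03) | tip: L -1.83 N 0.19 z 1.20 lowedge -2.43 | F: L 0.6 N 0.5 z -2.3 | yaw -31.8
t12.43 tcp [534.7 220.1 202.4] tilt 15.03 (L 14.86 N 0.03) | tip: L -1.82 N 0.15 z 1.22 lowedge -2.41 | F: L -0.4 N -1.0 z -2.5 | yaw -31.8
```

Low edge 2.4 mm below the lid's top, no contact. Continue.

Request:
drive_tool([
  [[0, 0, -1], [0, 0, 0], 0],
  [[0, 0, -1], [0, 0, 0], 0],
  [[0, 0, -0.8], [0, 0, 0], 0],
  [[0, 0, -0.6], [0, 0, 0], 0],
  [[0, 0, 0], [0, 0, 0], 0],
  [[0, 0, 0], [0, 0, 0], 0],
  [[0, 0, 0], [0, 0, 0], 0],
])

```text
clock: 13.02
eef_pos: [0.5347, 0.22, 0.1989]
tool_rot: [0.866, 0.482, 0.063, 0.114]
ft_force: [0.6, -0.7, -1.7]
grip_width: 0.0272
grasp_force: 59.9
```

```bash
python3 -c "
from h import *
st();camera('side');st();camera('side');st()"
```

```text
t13.02 tcp [534.7 220.  198.9] tilt 15.02 (L 14.85 N 0.05) | tip: L -1.82 N 0.03 z -2.28 lowedge -5.91 | F: L -0.9 N -0.3 z -1.7 | yaw -31.8
t13.07 tcp [534.7 220.  198.9] tilt 15.02 (L 14.85 N 0.05) | tip: L -1.80 N 0.02 z -2.31 lowedge -5.94 | F: L -0.4 N -0.1 z -2.1 | yaw -31.8
t13.12 tcp [534.7 220.  198.9] tilt 15.02 (L 14.85 N 0.05) | tip: L -1.79 N 0.02 z -2.30 lowedge -5.92 | F: L -0.5 N -0.1 z -1.8 | yaw -31.8
```

Tip 2.3 mm below the mouth at 15° with no contact, so step 1 is met. Go slightly deeper while centring to L ≈ -1.2.

Request:
drive_tool([
  [[-0.5, 0.3, -0.5], [0, 0, 0], 0],
  [[0, 0, -0.7], [0, 0, 0], 0],
  [[0, 0, -0.7], [0, 0, 0], 0],
  [[0, 0, -0.5], [0, 0, 0], 0],
  [[0, 0, 0], [0, 0, 0], 0],
  [[0, 0, 0], [0, 0, 0], 0],
  [[0, 0, 0], [0, 0, 0], 0],
])

```text
clock: 13.7
eef_pos: [0.5346, 0.2201, 0.1968]
tool_rot: [0.866, 0.482, 0.064, 0.115]
ft_force: [2.2, -3.2, -0.4]
grip_width: 0.0274
grasp_force: 60.1
```

```bash
python3 -c "
from h import *
st();camera('side');st();camera('side');st()"
```

```text
t13.70 tcp [534.6 220.1 196.8] tilt 15.09 (L 14.92 N 0.04) | tip: L -1.81 N 0.03 z -4.31 lowedge -7.96 | F: L -3.6 N -1.5 z -0.4 | yaw -31.9
t13.75 tcp [534.6 220.1 196.8] tilt 15.09 (L 14.92 N 0.04) | tip: L -1.82 N 0.05 z -4.32 lowedge -7.97 | F: L -2.5 N -1.4 z -0.7 | yaw -31.9
t13.80 tcp [534.6 220.1 196.8] tilt 15.09 (L 14.92 N 0.04) | tip: L -1.78 N 0.08 z -4.33 lowedge -7.97 | F: L -2.3 N -1.5 z 0.5 | yaw -31.9
```

Light contact on the lean side (L force -2.5 N) with the low edge 8 mm in. So it is in the bore, and the bore centre is about 1 mm to the -L side of my estimate. Straighten about the foot, first 5°.

Request:
drive_tool([
  [[1.45, -0.9, 0.38], [0.66, 1.06, 0], 0],
  [[1.45, -0.9, 0.38], [0.66, 1.06, 0], 0],
  [[1.45, -0.9, 0.38], [0.66, 1.06, 0], 0],
  [[1.45, -0.9, 0.38], [0.66, 1.06, 0], 0],
  [[0, 0, 0], [0, 0, 0], 0],
  [[0, 0, 0], [0, 0, 0], 0],
  [[0, 0, 0], [0, 0, 0], 0],
])

```text
clock: 14.38
eef_pos: [0.5401, 0.2166, 0.1977]
tool_rot: [0.871, 0.484, 0.042, 0.077]
ft_force: [2.7, -3.3, -3.0]
grip_width: 0.0275
grasp_force: 60.0
```

```bash
sed -i 's/BORE=np.array(\[.5507,.2100/BORE=np.array([.5516,.2094/' h.py; python3 -c "
from h import *
st();camera('side');st();camera('side');st()"
```

```text
t14.38 tcp [540.1 216.6 197.7] tilt 10.02 (L 9.97 N 0.05) | tip: L -0.35 N 0.02 z -4.94 lowedge -7.38 | F: L -4.1 N -1.4 z -3.0 | yaw -31.8
t14.43 tcp [540.1 216.7 197.8] tilt 10.05 (L 10.00 N 0.04) | tip: L -0.33 N 0.07 z -4.85 lowedge -7.29 | F: L -3.8 N -0.5 z -3.2 | yaw -31.8
t14.48 tcp [540.1 216.7 197.8] tilt 10.06 (L 10.01 N 0.05) | tip: L -0.29 N 0.05 z -4.86 lowedge -7.30 | F: L -4.2 N -1.8 z -3.1 | yaw -31.8
```

Request:
drive_tool([
  [[1.6, -1.0, 0.23], [0.66, 1.06, 0], 0],
  [[1.6, -1.0, 0.23], [0.66, 1.06, 0], 0],
  [[1.6, -1.0, 0.23], [0.66, 1.06, 0], 0],
  [[1.6, -1.0, 0.23], [0.66, 1.06, 0], 0],
  [[0, 0, 0], [0, 0, 0], 0],
  [[0, 0, 0], [0, 0, 0], 0],
  [[0, 0, 0], [0, 0, 0], 0],
])

```text
clock: 15.07
eef_pos: [0.5462, 0.213, 0.1988]
tool_rot: [0.873, 0.486, 0.021, 0.038]
ft_force: [0.9, -0.0, -2.3]
grip_width: 0.0275
grasp_force: 60.2
```

```bash
python3 -c "
from h import *
st();camera('side');st();camera('side');st()"
```

```text
t15.07 tcp [546.2 213.  198.8] tilt 4.98 (L 4.97 N 0.01) | tip: L -0.44 N 0.23 z -4.80 lowedge -6.01 | F: L -0.8 N 0.5 z -2.3 | yaw -31.8
t15.12 tcp [546.2 213.1 198.9] tilt 5.00 (L 4.99 N 0.01) | tip: L -0.40 N 0.24 z -4.72 lowedge -5.94 | F: L -0.5 N -0.5 z -1.8 | yaw -31.8
t15.17 tcp [546.1 213.1 198.9] tilt 5.01 (L 5.00 N 0.01) | tip: L -0.35 N 0.23 z -4.71 lowedge -5.93 | F: L -0.8 N -1.0 z -3.1 | yaw -31.8
```

Request:
drive_tool([
  [[1.47, -0.92, 0.08], [0.66, 1.06, 0], 0],
  [[1.47, -0.92, 0.08], [0.66, 1.06, 0], 0],
  [[1.47, -0.92, 0.08], [0.66, 1.06, 0], 0],
  [[1.47, -0.92, 0.08], [0.66, 1.06, 0], 0],
  [[0, 0, 0], [0, 0, 0], 0],
  [[0, 0, 0], [0, 0, 0], 0],
  [[0, 0, 0], [0, 0, 0], 0],
])

```text
clock: 15.75
eef_pos: [0.5525, 0.209, 0.1991]
tool_rot: [0.874, 0.486, 0.0, 0.0]
ft_force: [-0.9, 0.7, -2.5]
grip_width: 0.0272
grasp_force: 60.3
```

```bash
python3 -c "
from h import *
st();camera('side');st();camera('side');st()"
```

```text
t15.75 tcp [552.5 209.  199.1] tilt 0.05 (L 0.05 N 0.01) | tip: L -1.06 N 0.09 z -4.75 lowedge -4.76 | F: L 1.1 N 0.1 z -2.5 | yaw -31.8
t15.80 tcp [552.4 209.1 199.2] tilt 0.06 (L 0.06 N 0.01) | tip: L -0.94 N 0.17 z -4.69 lowedge -4.70 | F: L -0.3 N -0.7 z -2.5 | yaw -31.8
t15.85 tcp [552.4 209.2 199.3] tilt 0.06 (L 0.06 N 0.00) | tip: L -0.88 N 0.22 z -4.65 lowedge -4.66 | F: L 0.3 N -0.9 z -3.2 | yaw -31.8
```

Upright, foot 4.7 mm in, no side force. Slide down with checks.

Request:
drive_tool([
  [[-0.3, 0.2, -1.5], [0, 0, 0], 0],
  [[0, 0, -1.5], [0, 0, 0], 0],
  [[0, 0, -1.5], [0, 0, 0], 0],
  [[0, 0, -1.5], [0, 0, 0], 0],
  [[0, 0, -1.5], [0, 0, 0], 0],
  [[0, 0, 0], [0, 0, 0], 0],
  [[0, 0, 0], [0, 0, 0], 0],
])

```text
clock: 16.43
eef_pos: [0.5519, 0.2094, 0.1915]
tool_rot: [0.874, 0.486, 0.0, 0.0]
ft_force: [-0.3, 0.2, -2.3]
grip_width: 0.0272
grasp_force: 60.3
```

```bash
python3 -c "
from h import *
st();camera('side');st();camera('side');st()"
```

```text
t16.43 tcp [551.9 209.4 191.5] tilt 0.03 (L 0.02 N 0.01) | tip: L -0.29 N 0.19 z -12.37 lowedge -12.37 | F: L 0.3 N 0.0 z -2.3 | yaw -31.8
t16.48 tcp [552.  209.4 191.6] tilt 0.03 (L 0.03 N 0.01) | tip: L -0.34 N 0.18 z -12.27 lowedge -12.27 | F: L -0.4 N 0.7 z -3.2 | yaw -31.8
t16.53 tcp [551.9 209.4 191.7] tilt 0.03 (L 0.03 N 0.01) | tip: L -0.34 N 0.14 z -12.24 lowedge -12.25 | F: L 0.5 N -0.2 z -2.6 | yaw -31.8
```

Clear. Next 28 mm at 4 mm per row.

Request:
drive_tool([
  [[0, 0, -3], [0, 0, 0], 0],
  [[0, 0, -4], [0, 0, 0], 0],
  [[0, 0, -4], [0, 0, 0], 0],
  [[0, 0, -4], [0, 0, 0], 0],
  [[0, 0, 0], [0, 0, 0], 0],
  [[0, 0, 0], [0, 0, 0], 0],
])

```text
clock: 17.03
eef_pos: [0.5518, 0.2093, 0.1762]
tool_rot: [0.874, 0.486, -0.0, 0.0]
ft_force: [-0.4, -1.0, -1.7]
grip_width: 0.027
grasp_force: 60.3
```

```bash
python3 -c "
from h import *
st();camera('side');st();camera('side');st()"
```

```text
t17.03 tcp [551.8 209.3 176.2] tilt 0.04 (L 0.00 N 0.04) | tip: L -0.21 N 0.02 z -27.72 lowedge -27.73 | F: L -0.2 N -1.0 z -1.7 | yaw -31.8
t17.08 tcp [552.  209.4 176.5] tilt 0.03 (L 0.03 N 0.01) | tip: L -0.38 N 0.19 z -27.35 lowedge -27.36 | F: L 0.3 N -1.0 z -2.6 | yaw -31.8
t17.13 tcp [552.  209.3 176.7] tilt 0.04 (L 0.03 N 0.01) | tip: L -0.42 N 0.14 z -27.21 lowedge -27.22 | F: L -0.4 N -1.2 z -2.2 | yaw -31.8
```

Request:
drive_tool([
  [[-0.1, -0.2, -4], [0, 0, 0], 0],
  [[0, 0, -4], [0, 0, 0], 0],
  [[0, 0, -4], [0, 0, 0], 0],
  [[0, 0, -4], [0, 0, 0], 0],
  [[0, 0, 0], [0, 0, 0], 0],
  [[0, 0, 0], [0, 0, 0], 0],
])

```text
clock: 17.63
eef_pos: [0.5517, 0.2091, 0.1602]
tool_rot: [0.874, 0.486, -0.0, 0.0]
ft_force: [0.7, 0.3, -2.3]
grip_width: 0.0273
grasp_force: 60.3
```

```bash
python3 -c "
from h import *
st();camera('side');st();camera('side');st()"
```

```text
t17.63 tcp [551.7 209.1 160.2] tilt 0.05 (L 0.01 N 0.05) | tip: L -0.22 N -0.31 z -43.68 lowedge -43.69 | F: L -0.5 N 0.6 z -2.3 | yaw -31.8
t17.68 tcp [551.9 209.1 160.6] tilt 0.04 (L 0.03 N 0.02) | tip: L -0.42 N -0.09 z -43.31 lowedge -43.31 | F: L -0.2 N -0.2 z -2.7 | yaw -31.8
t17.73 tcp [552.  209.2 160.8] tilt 0.05 (L 0.05 N -0.00) | tip: L -0.53 N 0.03 z -43.08 lowedge -43.09 | F: L -0.8 N 0.4 z -2.5 | yaw -31.8
```

Clear. Down to about 5 mm above the seat, then light feeling.

Request:
drive_tool([
  [[0, 0, -4], [0, 0, 0], 0],
  [[0, 0, -4], [0, 0, 0], 0],
  [[0, 0, -4], [0, 0, 0], 0],
  [[0, 0, -4], [0, 0, 0], 0],
  [[0, 0, -4], [0, 0, 0], 0],
  [[0, 0, -2], [0, 0, 0], 0],
  [[0, 0, 0], [0, 0, 0], 0],
  [[0, 0, 0], [0, 0, 0], 0],
])

```text
clock: 18.4
eef_pos: [0.5518, 0.2091, 0.1385]
tool_rot: [0.874, 0.486, -0.0, 0.0]
ft_force: [-0.5, 0.4, -1.8]
grip_width: 0.0274
grasp_force: 60.3
```

```bash
python3 -c "
from h import *
st();camera('side');st();camera('side');st()"
```

```text
t18.40 tcp [551.8 209.1 138.5] tilt 0.04 (L 0.03 N 0.03) | tip: L -0.40 N -0.19 z -65.37 lowedge -65.37 | F: L 0.6 N 0.0 z -1.8 | yaw -31.8
t18.45 tcp [552.  209.2 138.8] tilt 0.05 (L 0.05 N 0.00) | tip: L -0.54 N 0.00 z -65.08 lowedge -65.09 | F: L -0.5 N 0.4 z -3.0 | yaw -31.8
t18.50 tcp [552.1 209.2 139. ] tilt 0.06 (L 0.06 N -0.01) | tip: L -0.62 N 0.09 z -64.91 lowedge -64.93 | F: L -0.3 N -0.4 z -1.1 | yaw -31.8
```

Request:
drive_tool([
  [[0, 0, -1.5], [0, 0, 0], 0],
  [[0, 0, -1.5], [0, 0, 0], 0],
  [[0, 0, -1], [0, 0, 0], 0],
  [[0, 0, -0.7], [0, 0, 0], 0],
  [[0, 0, 0], [0, 0, 0], 0],
  [[0, 0, 0], [0, 0, 0], 0],
  [[0, 0, 0], [0, 0, 0], 0],
  [[0, 0, 0], [0, 0, 0], 0],
])

```text
clock: 19.17
eef_pos: [0.5519, 0.2091, 0.1341]
tool_rot: [0.874, 0.486, 0.0, 0.0]
ft_force: [-0.1, -0.1, -2.6]
grip_width: 0.0272
grasp_force: 60.4
```

```bash
python3 -c "
from h import *
st();camera('side');st();camera('side');st()"
```

```text
t19.17 tcp [551.9 209.1 134.1] tilt 0.04 (L 0.04 N 0.01) | tip: L -0.46 N -0.07 z -69.83 lowedge -69.84 | F: L 0.0 N -0.1 z -2.6 | yaw -31.8
t19.22 tcp [551.9 209.1 134.1] tilt 0.04 (L 0.04 N 0.01) | tip: L -0.48 N -0.08 z -69.83 lowedge -69.84 | F: L 0.9 N 0.3 z -2.4 | yaw -31.8
t19.27 tcp [551.9 209.1 134.1] tilt 0.04 (L 0.04 N 0.01) | tip: L -0.45 N -0.11 z -69.84 lowedge -69.85 | F: L 0.2 N -0.4 z -3.1 | yaw -31.8
```

Request:
drive_tool([
  [[0, 0, -0.3], [0, 0, 0], 0],
  [[0, 0, -0.3], [0, 0, 0], 0],
  [[0, 0, 0], [0, 0, 0], 0],
  [[0, 0, 0], [0, 0, 0], 0],
  [[0, 0, 0], [0, 0, 0], 0],
])

```text
clock: 19.68
eef_pos: [0.5519, 0.2091, 0.1338]
tool_rot: [0.874, 0.486, 0.0, 0.0]
ft_force: [-0.7, 0.6, 0.6]
grip_width: 0.0274
grasp_force: 60.8
```

```bash
python3 -c "
from h import *
st();camera('side');st();camera('side');st()"
```

```text
t19.68 tcp [551.9 209.1 133.8] tilt 0.05 (L 0.05 N -0.01) | tip: L -0.51 N -0.04 z -70.14 lowedge -70.15 | F: L 0.9 N 0.1 z 0.6 | yaw -31.8
t19.73 tcp [552.  209.1 133.8] tilt 0.05 (L 0.05 N -0.01) | tip: L -0.52 N -0.04 z -70.13 lowedge -70.15 | F: L -0.0 N -1.2 z 0.7 | yaw -31.8
t19.78 tcp [551.9 209.2 133.7] tilt 0.05 (L 0.05 N -0.01) | tip: L -0.48 N -0.02 z -70.16 lowedge -70.17 | F: L -0.0 N -0.1 z 1.2 | yaw -31.8
```

Seated: the weight is on the lid with only about 3.5 N of contact. Release, rise, shut the fingers.

Request:
drive_tool([
  [[0, 0, 0], [0, 0, 0], 0.4],
  [[0, 0, 0], [0, 0, 0], 0.6],
  [[0, 0, 0], [0, 0, 0], 0.8],
  [[0, 0, 0], [0, 0, 0], 0.9],
  [[0, 0, 0], [0, 0, 0], 0.9],
  [[0, 0, 0], [0, 0, 0], 0.9],
  [[0, 0, 0], [0, 0, 0], 0.9],
])

```text
clock: 20.37
eef_pos: [0.5519, 0.2091, 0.1335]
tool_rot: [0.874, 0.486, 0.0, 0.0]
ft_force: [0.1, 0.1, 0.2]
grip_width: 0.0771
grasp_force: 0.0
```

Request:
drive_tool([
  [[0, 0, 6], [0, 0, 0], 0.9],
  [[0, 0, 12], [0, 0, 0], 0.9],
  [[0, 0, 14], [0, 0, 0], 0.9],
  [[0, 0, 14], [0, 0, 0], 0.9],
  [[0, 0, 14], [0, 0, 0], 0.9],
  [[0, 0, 15], [0, 0, 0], 0.9],
  [[0, 0, 0], [0, 0, 0], 0.9],
  [[0, 0, 0], [0, 0, 0], 0.9],
])

```text
clock: 21.03
eef_pos: [0.5526, 0.2094, 0.2096]
tool_rot: [0.874, 0.486, 0.001, 0.001]
ft_force: [-0.4, -0.5, 0.6]
grip_width: 0.0769
grasp_force: 0.0
```

Request:
drive_tool([
  [[0, 0, 0], [0, 0, 0], 0.5],
  [[0, 0, 0], [0, 0, 0], 0],
  [[0, 0, 0], [0, 0, 0], 0],
  [[0, 0, 0], [0, 0, 0], 0],
  [[0, 0, 0], [0, 0, 0], 0],
  [[0, 0, 0], [0, 0, 0], 0],
  [[0, 0, 0], [0, 0, 0], 0],
  [[0, 0, 0], [0, 0, 0], 0],
])

```text
clock: 21.7
eef_pos: [0.5519, 0.2091, 0.2084]
tool_rot: [0.874, 0.486, 0.0, 0.0]
ft_force: [-0.9, 0.4, 0.2]
grip_width: -0.0
grasp_force: 0.0
```

```bash
python3 -c "
from h import *
st();c=camera('scene');d=camera('side');st();print(get_obs()['grip_width'])
im=[]
for k in(c,d):
    p=proj(k,[BORE+[0,0,.03]])[0].astype(int)
    im.append(cv2.resize(k['image'][p[1]-50:p[1]+55,p[0]-35:p[0]+35],(400,600),interpolation=2))
save('seat.png',np.hstack(im))"
```

```text
t21.70 tcp [551.9 209.1 208.4] tilt 0.04 (L 0.04 N 0.01) | tip: L -0.47 N -0.09 z 4.51 lowedge 4.50 | F: L 1.0 N -0.1 z 0.2 | yaw -31.8
t21.80 tcp [551.9 209.1 208.5] tilt 0.05 (L 0.05 N 0.01) | tip: L -0.49 N -0.07 z 4.60 lowedge 4.59 | F: L 0.3 N -0.8 z -0.7 | yaw -31.8
1.8124813392473125e-05
```

View pics/seat.png

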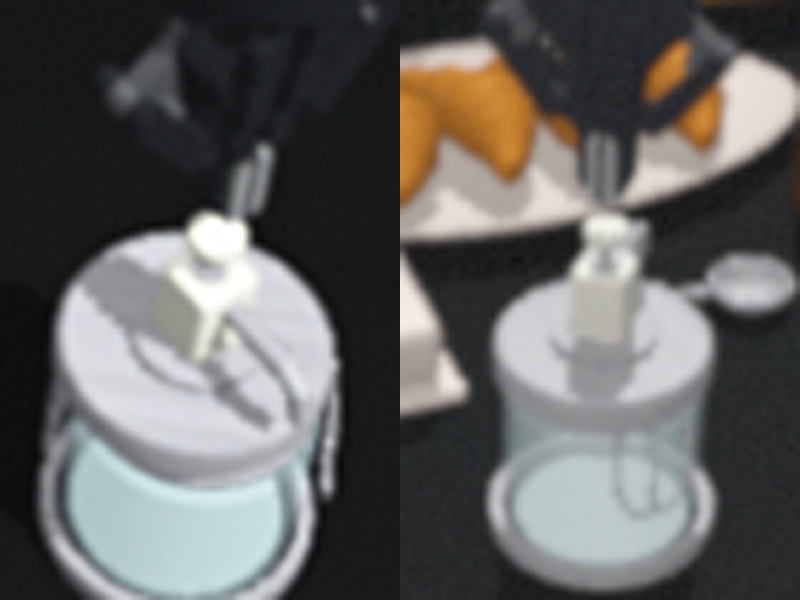

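The crops show the pump standing flat and upright on the lid with the shut fingers above the knob. Now press the knob.

Request:
drive_tool([
  [[0, 0, -6], [0, 0, 0], 0],
  [[0, 0, -6], [0, 0, 0], 0],
  [[0, 0, -4], [0, 0, 0], 0],
  [[0, 0, -2], [0, 0, 0], 0],
  [[0, 0, -2], [0, 0, 0], 0],
  [[0, 0, -2], [0, 0, 0], 0],
  [[0, 0, 0], [0, 0, 0], 0],
  [[0, 0, 0], [0, 0, 0], 0],
])

```text
clock: 22.47
eef_pos: [0.5517, 0.209, 0.1867]
tool_rot: [0.874, 0.486, -0.0, 0.0]
ft_force: [-2.2, -1.4, 4.1]
grip_width: 0.0002
grasp_force: 1.7
```

```bash
python3 -c "
from h import *
st();camera('side');st()"
```

```text
t22.47 tcp [551.7 209.  186.7] tilt 0.04 (L 0.03 N 0.02) | tip: L -0.32 N -0.29 z -17.21 lowedge -17.22 | F: L 1.1 N -2.4 z 4.1 | yaw -31.8
t22.52 tcp [551.7 209.  186.8] tilt 0.04 (L 0.03 N 0.02) | tip: L -0.33 N -0.28 z -17.14 lowedge -17.15 | F: L 0.2 N -1.9 z 3.9 | yaw -31.8
```

Spring force is about 4 N at 5 mm travel, as expected. Press on to the stop.

Request:
drive_tool([
  [[0, 0, -1.5], [0, 0, 0], 0],
  [[0, 0, -1.5], [0, 0, 0], 0],
  [[0, 0, -1.5], [0, 0, 0], 0],
  [[0, 0, -1], [0, 0, 0], 0],
  [[0, 0, -0.7], [0, 0, 0], 0],
  [[0, 0, 0], [0, 0, 0], 0],
  [[0, 0, 0], [0, 0, 0], 0],
])

```text
clock: 23.1
eef_pos: [0.5518, 0.209, 0.1804]
tool_rot: [0.874, 0.486, 0.0, 0.0]
ft_force: [-3.2, 0.2, 4.3]
grip_width: -0.0
grasp_force: 2.7
```

```bash
python3 -c "
from h import *
st();camera('side');st()"
```

```text
t23.10 tcp [551.8 209.  180.4] tilt 0.04 (L 0.04 N 0.02) | tip: L -0.38 N -0.23 z -23.52 lowedge -23.53 | F: L 2.8 N -1.6 z 4.3 | yaw -31.8
t23.15 tcp [551.8 209.1 180.4] tilt 0.04 (L 0.04 N 0.02) | tip: L -0.36 N -0.23 z -23.51 lowedge -23.52 | F: L 3.1 N -2.1 z 5.4 | yaw -31.8
```

Request:
drive_tool([
  [[0, 0, -0.4], [0, 0, 0], 0],
  [[0, 0, -0.4], [0, 0, 0], 0],
  [[0, 0, 0], [0, 0, 0], 0],
  [[0, 0, 0], [0, 0, 0], 0],
  [[0, 0, 0], [0, 0, 0], 0],
])

```text
clock: 23.57
eef_pos: [0.5517, 0.2091, 0.1797]
tool_rot: [0.874, 0.486, 0.0, 0.0]
ft_force: [-2.0, -0.8, 5.4]
grip_width: 0.0
grasp_force: 2.8
```

```bash
python3 -c "
from h import *
st();camera('side');st()"
```

```text
t23.57 tcp [551.7 209.1 179.7] tilt 0.04 (L 0.04 N 0.01) | tip: L -0.36 N -0.24 z -24.21 lowedge -24.22 | F: L 1.3 N -1.7 z 5.4 | yaw -31.8
t23.62 tcp [551.7 209.  179.7] tilt 0.04 (L 0.04 N 0.01) | tip: L -0.36 N -0.24 z -24.22 lowedge -24.23 | F: L 2.4 N -2.4 z 5.6 | yaw -31.8
```

Request:
drive_tool([
  [[0, 0, -0.4], [0, 0, 0], 0],
  [[0, 0, -0.4], [0, 0, 0], 0],
  [[0, 0, 0], [0, 0, 0], 0],
  [[0, 0, 0], [0, 0, 0], 0],
  [[0, 0, 0], [0, 0, 0], 0],
])

```text
clock: 24.03
eef_pos: [0.5518, 0.2091, 0.1794]
tool_rot: [0.874, 0.486, 0.0, 0.0]
ft_force: [-4.0, -1.8, 7.9]
grip_width: 0.0001
grasp_force: 3.8
```

```bash
python3 -c "
from h import *
st();camera('side');st()"
```

```text
t24.03 tcp [551.8 209.1 179.4] tilt 0.06 (L 0.06 N -0.01) | tip: L -0.41 N -0.16 z -24.53 lowedge -24.54 | F: L 2.4 N -3.7 z 7.9 | yaw -31.8
t24.08 tcp [551.8 209.1 179.4] tilt 0.06 (L 0.06 N -0.01) | tip: L -0.42 N -0.17 z -24.52 lowedge -24.54 | F: L 2.6 N -2.5 z 7.5 | yaw -31.8
```

The force passes the spring's 6 N, so the stop is reached. Rise off gently.

Request:
drive_tool([
  [[0, 0, 2], [0, 0, 0], 0],
  [[0, 0, 3], [0, 0, 0], 0],
  [[0, 0, 4], [0, 0, 0], 0],
  [[0, 0, 6], [0, 0, 0], 0],
  [[0, 0, 12], [0, 0, 0], 0],
  [[0, 0, 15], [0, 0, 0], 0],
  [[0, 0, 20], [0, 0, 0], 0],
  [[0, 0, 20], [0, 0, 0], 0],
])

```text
clock: 24.75
eef_pos: [0.5521, 0.2092, 0.2607]
tool_rot: [0.874, 0.486, -0.0, 0.0]
ft_force: [0.0, -0.0, -0.4]
grip_width: 0.0002
grasp_force: 0.0
```

Request:
drive_tool([
  [[0, 0, 10], [0, 0, 0], 0],
  [[0, 0, 0], [0, 0, 0], 0],
  [[0, 0, 0], [0, 0, 0], 0],
  [[0, 0, 0], [0, 0, 0], 0],
  [[0, 0, 0], [0, 0, 0], 0],
  [[0, 0, 0], [0, 0, 0], 0],
])

```text
clock: 25.25
eef_pos: [0.5513, 0.2089, 0.2692]
tool_rot: [0.874, 0.486, -0.001, 0.0]
ft_force: [1.0, 0.6, 0.2]
grip_width: 0.0002
grasp_force: 0.0
```

```bash
python3 -c "
from h import *
c=camera('scene');d=camera('side');st()
im=[]
for k in(c,d):
    p=proj(k,[BORE+[0,0,.03]])[0].astype(int);print(p,proj(k,[BORE+[0,0,.068]]))
    im.append(cv2.resize(k['image'][p[1]-50:p[1]+55,p[0]-35:p[0]+35],(400,600),interpolation=2))
save('end.png',np.hstack(im))"
```

```text
t25.35 tcp [551.6 209.  269.8] tilt 0.08 (L -0.02 N 0.08) | tip: L -0.17 N -0.48 z 65.86 lowedge 65.84 | F: L -0.1 N 0.4 z 0.2 | yaw -31.8
[309 235] [[311.78016291 225.08038578]]
[274 131] [[275.12494021 120.37646026]]
```

View pics/end.png

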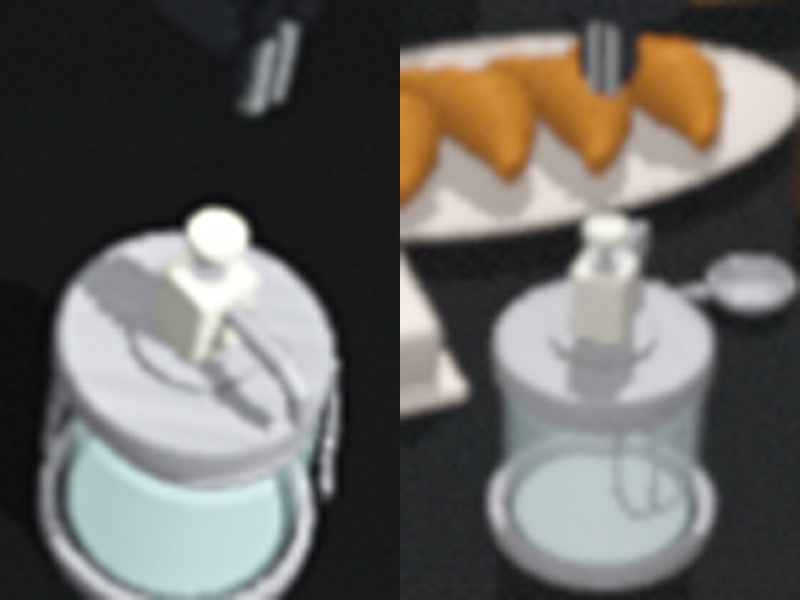

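The crops show the pump seated flat, the knob back up, and the gripper clear above. Handing in.

```bash
python3 -c "
from h import *
print(job_done())"
```

```text
the job is handed in; nothing more can be done
None
```

The pump is seated flat in the jar's lid, its knob was pressed to the stop and sprang back up, the gripper is clear and the job is handed in; no verdict was returned.

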